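# Shut and latch the tube incubator

### The arm

A 6-joint arm with a two-finger parallel gripper is mounted at the origin on the work surface. World frame = base frame: x ahead of the robot, y to its left, z up, the work surface at z = 0. Lengths are in mm, angles in degrees, forces in N, time in s.
With the tool pointing down it reaches from about 300 to 775 mm from the base axis. Payload 14.6 kg.
Tool frame: the origin (TCP) lies midway between the tips of the shut fingers; the grasp point (between the pads) lies 19 mm behind it; x points along the fingers, z is the direction in which the jaws open and shut, and the axes are right-handed (so a half turn about x gives the same grasp; the last joint's range is limited). The gripper opens to 94 mm and grips with 3 to 60 N. Pads are 16 mm wide; open, the fingers measure 119 mm over their backs; the gripper's body (75 mm by 177 mm) begins 78 mm behind the grasp point.
Start: joints at [-79.274, 17.183, 87.147, -0, 75.671, -3.816], TCP at [138.09, -532.373, 205.446] pointing down, gripper open.
Joint ranges: [-173.82, 173.82], [-45.26, 126.66], [13.44, 144.39], [-59.66, 239.66], [0, 175.72], [-146.38, 146.38]. Speed limits (degrees/s): [127.2, 127.2, 147.25, 180, 180, 180].

### API

Orientations are given as [roll, pitch, yaw] about the fixed x, y, z axes, in that order (R = Rz(yaw) Ry(pitch) Rx(roll)).
In Python, from rig import robot gives the robot as it stands. Calls block until the motion is done:
- robot.goto(position, orientation): joint-space move of the TCP to a pose.
- robot.servo_line(position, frame=None, rate=150, until_force=None): straight line of the TCP; frame=None keeps the orientation; rate is the mean speed in mm/s. With until_force (N) it stops when the force on the tool has changed by that much, and returns True; else False.
- robot.movej(angles): joint-space move.
- robot.release() and robot.grab(strength=None): open the fingers fully, or close them until they stop; strength is the grip in N (None keeps the last).
- robot.wait(seconds).
- robot.ik(position, orientation): joint angles nearest the present ones, or None.
- robot.sense(): the state.
- robot.snapshot(name): name is "scene" or "top"; returns a dict with "pixels" (420x560x3 uint8, blue, green, red), "fov_y" (degrees; the focal length in pixels is half the picture's height over the tangent of half this angle, whatever the lens; pixels are square), "cx", "cy" (the principal point, pixels), "dist_coeffs" ([k1, k2, p1, p2, k3] as OpenCV has them; the pictures are not rectified), "R" (3x3) and "t" (3): a world point X has camera coordinates R X + t. Camera axes: x right, y down, z forward; pixel columns grow to the right and rows downward; lengths in mm; the calibration is good to about 2 mm. A picture is of the moment at which its call begins. There is no depth.
A pose or a line that the arm cannot do raises robot.IKError and nothing moves.
- robot.close_job(): hands the job in, once; it reports no verdict.
The state is a dict: "time": time; "joint_positions": joint angles; "dq": joint speeds; "effort": joint torques, N m; "tcp_pos": TCP position; "tcp_rot": TCP orientation; "ft_force": force on the tool from outside, world axes, zero at the start; "wrist_torque": the same for the moment, N m; "finger_gap": finger opening in mm.
Only numpy, scipy, OpenCV 4.12 (cv2) and the standard library are available. Lean on these libraries where they do the work, as an engineer would, in place of code of your own. Each camera call takes 0.05 s, during which the arm holds its last target.

### The job

Shut the tube incubator: gently push its open lid up past upright, only until it goes on by itself, then let go and let it swing shut by its own weight without riding it down. When it has come to rest on its snap catch, press gradually on the blue pad until the lid clicks fully home, hold it there with a steady 15 N for half a second to bed the seal, then let go. Never press harder than 25 N and leave the things standing around it alone.

Things in the scene. Friction and masses are not known exactly. Their poses are not given: they have to be found in the camera images.
- unit: The incubator: navy box fixed to the bench, 170 (x) x 190 (y) x 92 mm high; origin at the centre of its underside on the bench, z up. Its +x side is the front with the catch, its -x side the back with the lid's hinge. It stands anywhere and is turned up to about 70 degrees either way.
- lid (a joint): Lid angle, rad: 0 = fully shut, 1.57 = upright, 1.95 = open stop, leaning back over the unit's -x side. Starts at 1.72 to 1.95, may sink back to the stop. Damped, slightly stiff hinge: the lid stands still near upright, falls by itself from 0.1 to 0.3 rad past upright (1 to 4 s) and ends on the catch at about 0.07. Do not touch it between 0.8 and 0.2.
- lid_hinge (a point): Middle of the hinge line, on the plane of the lid's underside: 75 mm behind the unit's centre (its -x), 92 mm above the bench. The hinge line is parallel to the unit's y axis. This frame turns with the lid: x points from hinge to free edge, z out of the lid's outer face (the upper face when shut).
- lid_edge (a point): Middle of the lid's free edge, on its outer face, 150 mm from the hinge; axes as lid_hinge. The lid is a flat white plate 150 x 180 x 14 mm of unknown mass, 0.3 to 0.65 kg. Pushing it over at this edge takes 1 to 4 N; while it is up it must never feel more than 15 N.
- lid_pad (a point): Centre of the blue press pad (34 x 100 mm, flush) on the lid's outer face, 125 mm from the hinge, 14 mm out along the lid's z; axes as lid_hinge. Shut, it faces up 106 mm above the bench. From rest on the catch it goes down about 8 mm until shut, then bears on a stiff rubber seal, 10 N or more per mm. The wanted press is 15 N; 10 to 20 N is accepted.
- catch_top (a point): Top centre of the grey catch housing on the middle of the unit's front, 28 (x) x 34 (y) mm, 106 mm high, level with the shut lid and 16 mm beyond its edge. Its spring nose carries the fallen lid and gives way with a click when the pad is pressed with 5 to 11 N, then holds the lid shut. Axes as the unit.
- rack: Blue tube rack, 120 x 56 x 55 mm with tubes standing out to 80 mm, loose, to the unit's +y side; bystander. Origin under its centre.
- bottle: Small amber bottle with blue cap, 48 mm diameter, 100 mm high, loose, to the unit's -y side; bystander. Origin under its centre.
- plate: Clear well plate lying flat, 85 x 127 x 14 mm, loose, beside the bottle on the unit's -y side; bystander. Origin under its centre.

How it is judged:
By the outcome, as a careful person would: the job done as asked, in the order asked, and still so for the second after the job is handed in, with the robot touching nothing.
It also fails if it takes over 64 s, if anything falls off the work surface, if the arm or the gripper's body presses on something with over 40 N, if the wrist force passes 120 N, or if a joint passes its speed limit or range.

## Working session

There is one attempt and no reset: what is moved stays moved. The work goes in short steps, each a Python script; the robot and the scene stay as the last script left them, time stands still between calls to the robot, and variables do not carry over. Pictures are saved under pics/ and viewed, and the job is handed in when it is done.

```bash
ls; mkdir -p pics; python3 - <<'E'
from rig import robot
import cv2
s=robot.sense();print(s)
for n in("scene","top"):
    d=robot.snapshot(n);cv2.imwrite(f"pics/{n}0.png",d["pixels"]);print(n,{k:v for k,v in d.items() if k!="pixels"})
E
```

```text
pics
{'time': 0.0, 'joint_positions': array([-7.92740898e+01,  1.72143749e+01,  8.71805498e+01,  7.25257923e-04,
        7.56703210e+01, -3.81400618e+00]), 'dq': array([ 3.49157870e-03, -1.86430845e-04, -4.85546800e-02, -8.08784332e-02,
       -2.29312481e-01, -9.89444964e-02]), 'effort': array([-3.38889868e-04, -5.31804729e+01, -3.52741456e+01,  7.06728618e-02,
        2.43513932e-02, -9.86362625e-05]), 'tcp_pos': array([ 138.04860023, -532.12020325,  204.8964907 ]), 'tcp_rot': array([175.5691248 ,  89.93475046, 100.10886125]), 'ft_force': array([-0.53538855, -0.19106497, -0.13553687]), 'wrist_torque': array([-0.01246889, -0.04921797, -0.01737606]), 'finger_gap': 93.87967063504324}
scene {'fov_y': 44.51333147092891, 'cx': 278.1132784873946, 'cy': 214.41739922474792, 'dist_coeffs': array([-0.07030319,  0.        ,  0.        ,  0.        ,  0.        ]), 'R': array([[-0.6455278 ,  0.76373541,  0.00144149],
       [ 0.43990585,  0.37336071, -0.81675249],
       [-0.62432099, -0.52660232, -0.57698639]]), 't': array([ 337.83810569, -193.91509396, 1397.52838424])}
top {'fov_y': 56.81258217303692, 'cx': 272.4987802793393, 'cy': 211.18603780291076, 'dist_coeffs': array([-0.06013575,  0.        ,  0.        ,  0.        ,  0.        ]), 'R': array([[-0.02553332, -0.99966634,  0.00390707],
       [-0.99482548,  0.02502482, -0.09846842],
       [ 0.0983378 , -0.00640108, -0.99513251]]), 't': array([ 67.74092528, 598.27932081, 752.19144183])}
```

View pics/scene0.png

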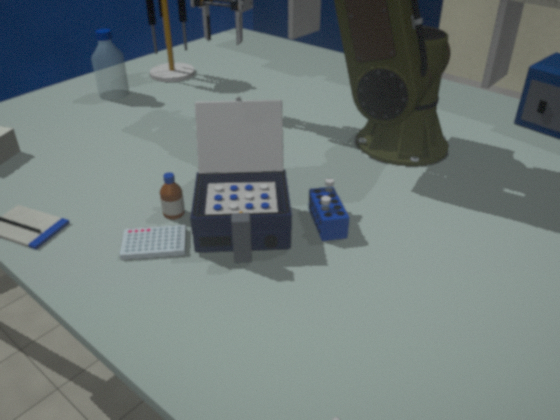

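View pics/top0.png

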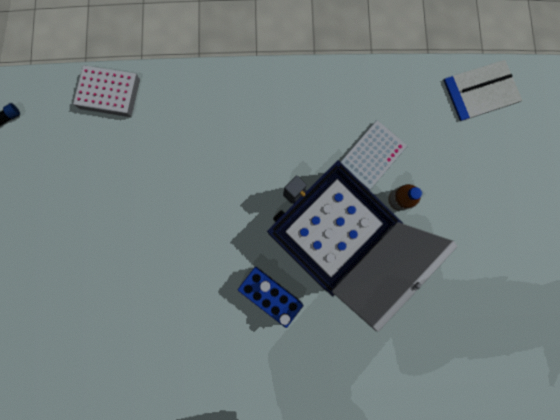

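```bash
cat > h.py <<'E'
import numpy as np, cv2
from rig import robot
def K(d):
    h,w=d["pixels"].shape[:2]; f=h/2/np.tan(np.radians(d["fov_y"]/2))
    return np.array([[f,0,d["cx"]],[0,f,d["cy"]],[0,0,1.]])
def ray(d,uv):
    p=cv2.undistortPoints(np.array(uv,float).reshape(-1,1,2),K(d),np.array(d["dist_coeffs"])).reshape(-1,2)
    R=np.array(d["R"]);t=np.array(d["t"])
    return -R.T@t, np.c_[p,np.ones(len(p))]@R
def onz(d,uv,z):
    c,r=ray(d,uv); return c+r*((z-c[2])/r[:,2])[:,None]
def proj(d,X):
    R=np.array(d["R"]);rv=cv2.Rodrigues(R)[0]
    return cv2.projectPoints(np.array(X,float).reshape(-1,3),rv,np.array(d["t"],float),K(d),np.array(d["dist_coeffs"]))[0].reshape(-1,2)
def crop(d,x0,y0,x1,y1,s,name,gain=1.8):
    im=d["pixels"][y0:y1,x0:x1]; im=cv2.resize(im,None,fx=s,fy=s,interpolation=cv2.INTER_CUBIC)
    cv2.imwrite(f"pics/{name}.png",np.clip(im*float(gain),0,255).astype(np.uint8))
E
python3 - <<'E'
from h import *
d=robot.snapshot("top");crop(d,230,110,470,340,3,1 and "topc1",2)
hsv=cv2.cvtColor(d["pixels"],cv2.COLOR_BGR2HSV)
d2=robot.snapshot("scene");crop(d2,110,80,370,275,3,"scc1",1.6)
for n,u in dict(front_mY=(338,165),front_pY=(270,230),back_pY=(333,290),back_mY=(400,225)).items(): print(n,onz(d,[u],92))
print('catch',onz(d,[(297,187)],106))
E
```

```text
front_mY [[677.70552339 -72.31099326  92.        ]]
front_pY [[558.91448332  58.45239633  92.        ]]
back_pY [[446.54041118 -53.59100125  92.        ]]
back_mY [[ 561.85772383 -183.3455342    92.        ]]
catch [[635.50308908   7.16126273 106.        ]]
```

View pics/topc1.png

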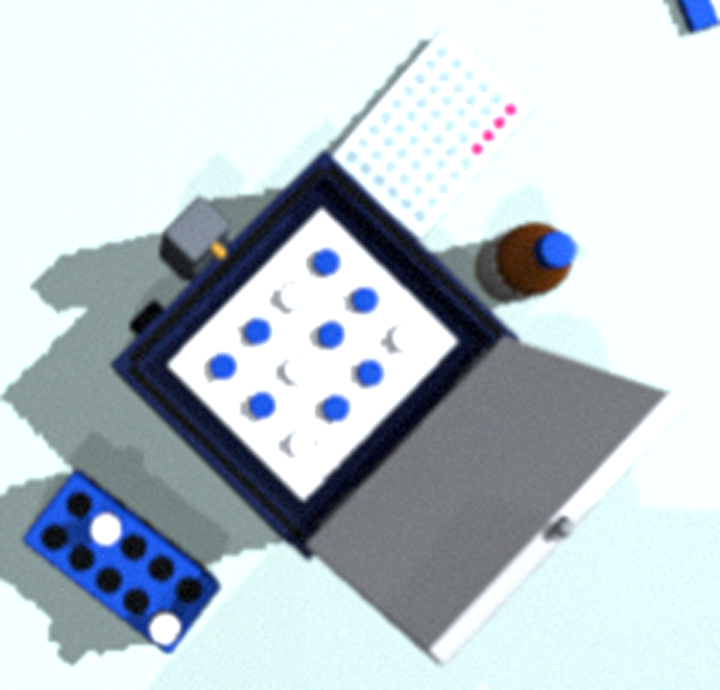

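View pics/scc1.png

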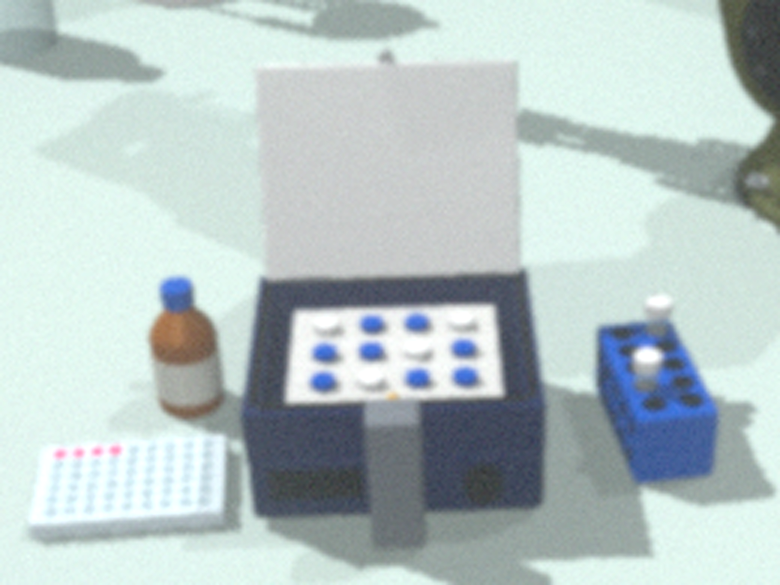

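```bash
python3 - <<'E'
from h import *
d=robot.snapshot("top");s=robot.snapshot("scene")
np.set_printoptions(precision=1,suppress=True)
T=lambda u,v:(230+(u+.5)/3-.5,110+(v+.5)/3-.5)
S=lambda u,v:(110+(u+.5)/3-.5,80+(v+.5)/3-.5)
top={'fm':T(327,152),'fp':T(115,365),'bp':T(306,556),'bm':T(517,340)}
P={k:onz(d,[v],92)[0] for k,v in top.items()}
sc={'fm':S(248,405),'fp':S(543,402)}
for k,v in P.items(): print(k,v)
for k,v in sc.items(): print('scene',k,onz(s,[v],92)[0])
for k,v in {'fm':S(258,515),'fp':S(540,503)}.items(): print('scene base',k,onz(s,[v],0)[0])
n=lambda a,b:np.linalg.norm(P[a]-P[b])
print(n('fm','fp'),n('bm','bp'),n('fm','bm'),n('fp','bp'))
ux=(P['fm']+P['fp']-P['bm']-P['bp']);uy=P['fp']+P['bp']-P['fm']-P['bm']
print('yaw',np.degrees(np.arctan2(ux[1],ux[0])),np.degrees(np.arctan2(-uy[0],uy[1])),'c',sum(P.values())/4)
# lid edge inner corners triangulation
def tri(a,b):
    c1,r1=ray(d,[a]);c2,r2=ray(s,[b]);r1=r1[0];r2=r2[0]
    A=np.c_[r1,-r2];x=np.linalg.lstsq(A,c2-c1,rcond=None)[0];p,q=c1+r1*x[0],c2+r2*x[1];return (p+q)/2,np.linalg.norm(p-q)
print('edge -y',tri(T(664,392),S(257,68)));print('edge +y',tri(T(431,648),S(518,62)))
print('knob',tri(T(560,525),S(387,57)))
print('bottle cap',onz(d,[T(555,250)],100)[0],'rack corners',[onz(d,[T(*q)],55)[0] for q in((80,470),(25,538),(172,652),(217,582))])
E
```

```text
fm [686.6 -74.   92. ]
fp [556.6  62.2  92. ]
bp [437.6 -50.8  92. ]
bm [ 565.5 -187.3   92. ]
scene fm [679.7 -78.9  92. ]
scene fp [557.7  59.8  92. ]
scene base fm [678.5 -83.5   0. ]
scene base fp [547.7  50.9   0. ]
188.30321059831547 187.04706581041896 165.9067603865745 164.0789842308268
yaw 43.31705861397551 43.409327590344986 c [561.6 -62.5  92. ]
edge -y (array([ 530.2, -214.8,  230.7]), np.float64(3.306133053125873))
edge +y (array([407. , -88.7, 230.2]), np.float64(2.1571160533365217))
knob (array([ 465.7, -155.3,  234.4]), np.float64(0.524317177004605))
bottle cap [ 620.1 -211.8  100. ] rack corners [array([491.6,  86.5,  55. ]), array([449.4, 122.5,  55. ]), array([375.4,  30.8,  55. ]), array([418.5,   0.9,  55. ])]
```

```bash
cat >> h.py <<'E'
from scipy.spatial.transform import Rotation as Ro
YAW=np.radians(43.35); UX=np.array([np.cos(YAW),np.sin(YAW),0]); UY=np.array([-np.sin(YAW),np.cos(YAW),0]); UZ=np.array([0,0,1.])
C=np.array([561.0,-62.5,0]); H=C-75*UX+92*UZ
def W(x,y,z): return H+x*UX+y*UY+z*UZ      # from hinge, unit axes
import warnings; warnings.filterwarnings("ignore")
def down(sgn):
    X=-UZ; Z=sgn*UY; Y=np.cross(Z,X); return Ro.from_matrix(np.c_[X,Y,Z]).as_euler('xyz',degrees=True)
E
python3 - <<'E'
from h import *
np.set_printoptions(precision=2,suppress=True)
print(robot.sense()['time'])
for s in(1,-1):
    for p in(W(-115,35,230),W(-115,35,122),W(30,35,122),W(120,0,60),W(120,0,15)): print(s,p,robot.ik(p,down(s)))
E
```

```text
0.3
1 [ 398.81 -167.48  322.  ] None
1 [ 398.81 -167.48  214.  ] None
1 [504.25 -67.94 214.  ] [ -11.8    11.52   93.06    0.     75.42 -145.15]
1 [593.72 -31.61 152.  ] [  -6.58   25.46   83.14    0.     71.39 -139.93]
1 [593.72 -31.61 107.  ] [  -6.58   28.17   85.56   -0.     66.27 -139.93]
-1 [ 398.81 -167.48  322.  ] [-27.63  -2.07  93.55  -0.    88.51  19.02]
-1 [ 398.81 -167.48  214.  ] [-27.63   1.53 104.19  -0.    74.28  19.02]
-1 [504.25 -67.94 214.  ] [-11.8   11.52  93.06  -0.    75.42  34.85]
-1 [593.72 -31.61 152.  ] [-6.58 25.46 83.14 -0.   71.39 40.07]
-1 [593.72 -31.61 107.  ] [-6.58 28.17 85.56 -0.   66.27 40.07]
```

```bash
python3 - <<'E'
from h import *
np.set_printoptions(precision=2,suppress=True)
robot.grab(10); print(robot.sense()['time'],robot.sense()['finger_gap'])
robot.goto(W(-115,35,230),down(-1)); print(robot.sense()['time'])
robot.servo_line(W(-115,35,122),rate=120); s=robot.sense(); print(s['time'],s['tcp_pos'],s['ft_force'])
d=robot.snapshot("top");crop(d,230,110,470,340,3,"topc2",2)
d2=robot.snapshot("scene");crop(d2,110,40,370,235,3,"scc2",1.6)
for i in range(4): print(robot.sense()['ft_force']); robot.wait(.05)
E
```

```text
1.7167 0.29228962197307823
3.4083
4.4583 [ 399.06 -167.65  214.6 ] [-0.88  0.37  0.6 ]
[-0.33  0.33 -0.94]
[ 0.58 -0.18 -0.12]
[-0.04 -0.31  0.46]
[ 0.62  0.23 -0.92]
```

View pics/topc2.png

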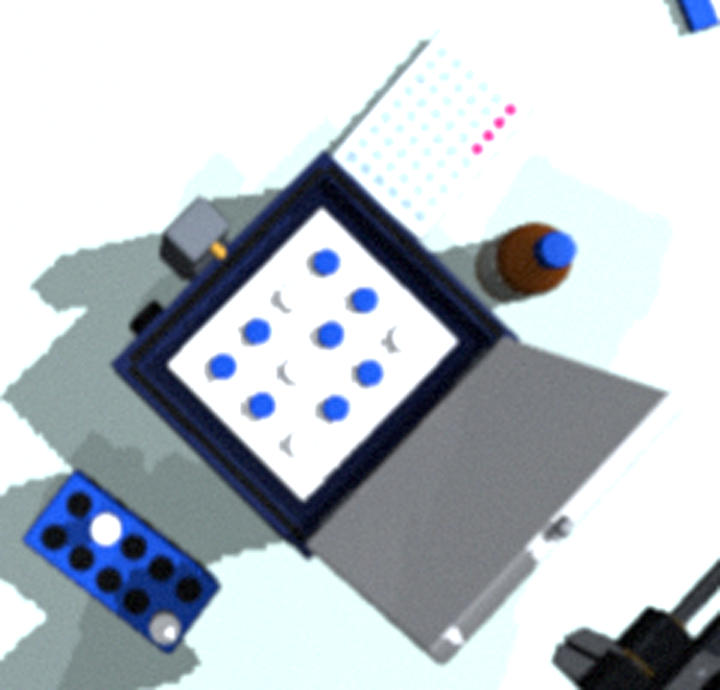

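View pics/scc2.png

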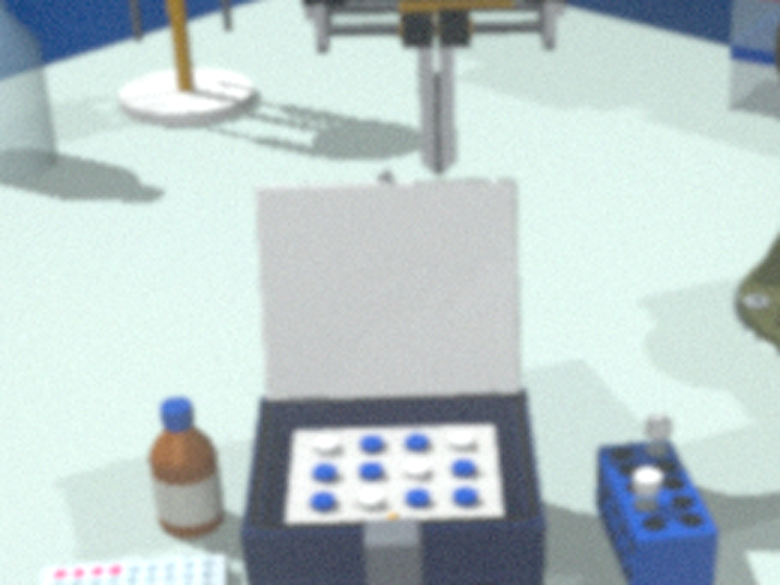

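```bash
python3 - <<'E'
from h import *
np.set_printoptions(precision=2,suppress=True)
def st(tag,r):
    F=np.mean([robot.sense()['ft_force'] for _ in range(1)],axis=0); s=robot.sense(); q=s['tcp_pos']-H
    print(tag,r,round(s['time'],2),'x',round(q@UX,1),'z',round(q[2],1),'Fx',round(F@UX,2))
for x,rt in((-80,60),(-50,30),(-36,30),(-22,30)):
    r=robot.servo_line(W(x,35,122),rate=rt,until_force=8); st(x,r)
    if r: break
d=robot.snapshot("top");crop(d,230,110,470,340,3,"topc3",1.6)
E
```

```text
-80 False 5.49 x -80.0 z 121.9 Fx 0.55
-50 False 6.64 x -50.0 z 121.9 Fx -0.3
-36 False 7.26 x -35.9 z 121.9 Fx -0.94
-22 False 7.88 x -21.9 z 121.9 Fx -0.59
```

View pics/topc3.png

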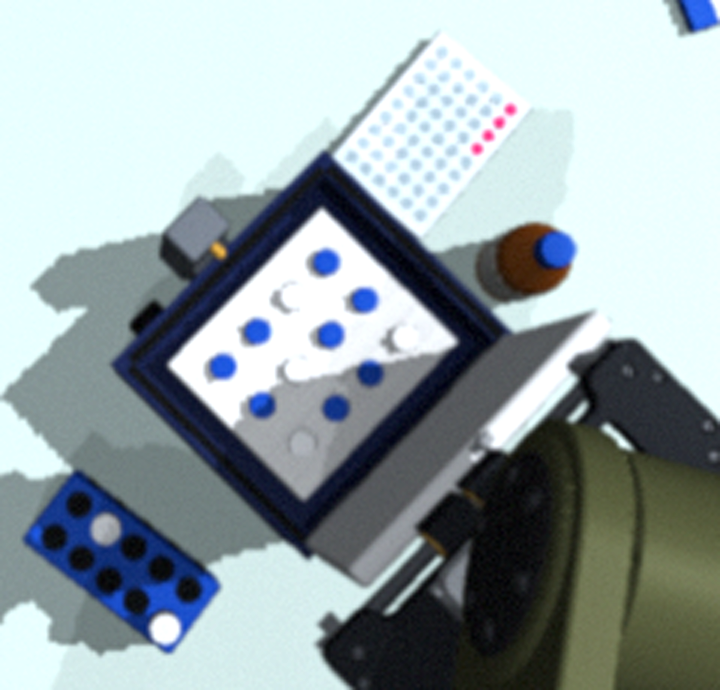

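```bash
python3 - <<'E'
from h import *
def g():
    d=robot.snapshot("top"); return d,cv2.GaussianBlur(cv2.cvtColor(d["pixels"],cv2.COLOR_BGR2GRAY)[155:300,262:405],(3,3),0).astype(int)
def x(): return (robot.sense()['tcp_pos']-H)@UX
d0,a=g();robot.wait(.15);d1,b=g();print('base diff',(abs(a-b)>12).sum())
tx=-22.
for i in range(14):
    tx+= 6 if tx<-10 else 3
    r=robot.servo_line(W(tx,35,122),rate=20,until_force=8)
    f=robot.sense()['ft_force']@UX
    robot.wait(.15);d0,a=g();robot.wait(.15);d1,b=g();n=(abs(a-b)>12).sum()
    print(tx,r,round(x(),1),'F',round(f,2),round(robot.sense()['ft_force']@UX,2),'diff',n,'t',round(robot.sense()['time'],2))
    if r: break
    if n>25:
        robot.wait(.1);d2,c=g(); n2=(abs(c-b)>12).sum(); print('moving?',n2,(abs(c-a)>12).sum())
        if n2>15:
            robot.servo_line(W(tx-50,35,122),rate=120); break
crop(d1,230,110,470,340,3,"topc4",1.6)
d=robot.snapshot("top");crop(d,230,110,470,340,3,"topc5",1.6);print(robot.sense()['time'])
E
```

```text
base diff 11
-16.0 False -16.0 F -0.17 0.04 diff 0 t 9.03
-10.0 False -10.0 F 0.07 0.45 diff 1 t 9.88
-7.0 False -7.0 F 0.34 -0.3 diff 0 t 10.57
-4.0 False -4.0 F -0.25 -0.31 diff 4 t 11.28
-1.0 False -1.0 F 1.13 0.51 diff 0 t 11.97
2.0 False 2.0 F 0.2 -0.31 diff 0 t 12.68
5.0 False 5.0 F -0.08 -0.02 diff 893 t 13.38
moving? 791 1373
14.1417
```

View pics/topc5.png

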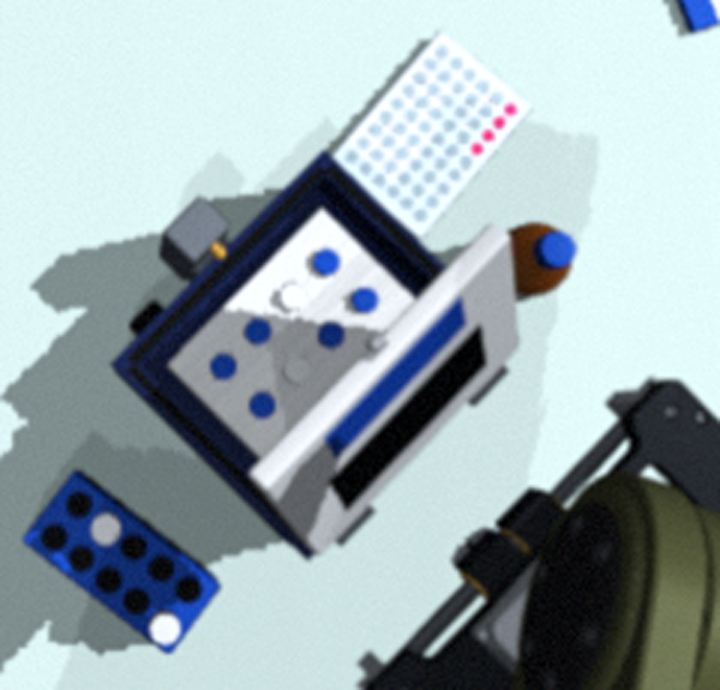

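```bash
python3 - <<'E'
from h import *
robot.servo_line(W(-50,35,180),rate=120)
robot.wait(2.0)
def g():
    d=robot.snapshot("top"); return d,cv2.GaussianBlur(cv2.cvtColor(d["pixels"],cv2.COLOR_BGR2GRAY)[155:300,262:405],(3,3),0).astype(int)
d,a=g()
for i in range(8):
    robot.wait(.3);d,b=g();n=(abs(a-b)>12).sum();a=b;print(n,robot.sense()['time'])
    if n<20: break
crop(d,230,110,470,340,3,"topc6",1.6)
s=robot.snapshot("scene");crop(s,110,80,370,275,3,"scc6",1.6)
E
```

```text
0 17.175
```

View pics/topc6.png

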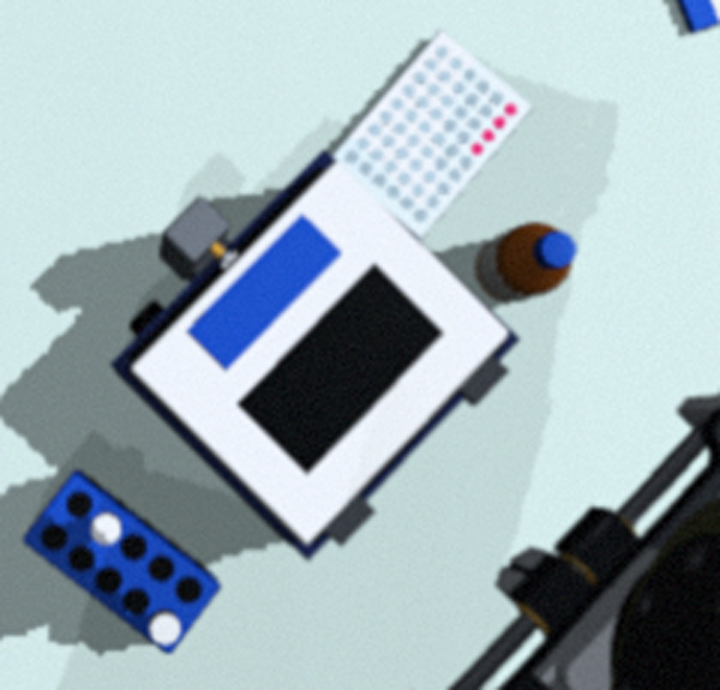

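View pics/scc6.png

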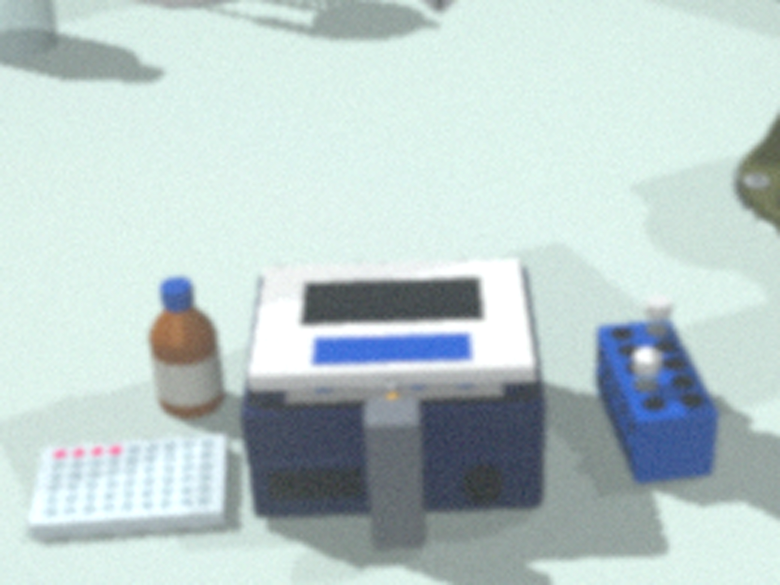

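```bash
python3 - <<'E'
from h import *
np.set_printoptions(precision=2,suppress=True)
d=robot.snapshot("top");s=robot.snapshot("scene")
m=lambda im:cv2.inRange(cv2.cvtColor(im["pixels"],cv2.COLOR_BGR2HSV),(105,150,60),(125,255,255))
def cen(im,x0,y0,x1,y1):
    k=m(im);z=np.zeros_like(k);z[y0:y1,x0:x1]=k[y0:y1,x0:x1]
    c=max(cv2.findContours(z,cv2.RETR_EXTERNAL,cv2.CHAIN_APPROX_NONE)[0],key=cv2.contourArea);b=cv2.minAreaRect(c);return b
bt=cen(d,285,170,350,240);bs=cen(s,205,185,275,207);print(bt,bs)
for dd,bb in((d,bt),(s,bs)):
    P=onz(dd,[bb[0]],114.7)[0];q=P-H;print(P,q@UX,q@UY)
print('expected x',125*np.cos(.07)-14*np.sin(.07))
a,r1=ray(d,[bt[0]]);b,r2=ray(s,[bs[0]]);x=np.linalg.lstsq(np.c_[r1[0],-r2[0]],b-a,rcond=None)[0];print(a+r1[0]*x[0],b+r2[0]*x[1])
E
```

```text
((317.2500305175781, 206.75), (16.970561981201172, 53.03300476074219), 45.0) ((240.45606994628906, 195.76942443847656), (6.353092193603516, 49.111541748046875), 87.95458984375)
[597.36 -27.47 114.7 ] 125.48784534027541 0.5180932807506307
[598.8  -30.01 114.7 ] 124.78587885558304 -2.3247806084919826
expected x 123.71467516893448
[597.37 -27.48 114.56] [599.15 -29.67 115.02]
```

```bash
cat > press.py <<'E'
from h import *
def F(n=6,dt=.015):
    v=[]
    for _ in range(n): v.append(robot.sense()['ft_force'][2]); robot.wait(dt)
    return float(np.mean(v))
PX,PY=125,-1
E
python3 - <<'E'
from press import *
robot.goto(W(PX,PY,80),down(-1)); robot.servo_line(W(PX,PY,28),rate=60); robot.wait(.15)
f0=F(10); s=robot.sense(); print('t',s['time'],'tcp',s['tcp_pos'],'f0',f0)
z=28.; mx=0; log=[]; clicked=False; last=0
while robot.sense()['time']<45:
    if not clicked: step=0.5
    else: step=0.3 if last<2 else (0.2 if last<8 else 0.1)
    if z-step<11: print('low limit'); break
    z-=step; r=robot.servo_line(W(PX,PY,z),rate=5,until_force=7); f=F()-f0
    za=robot.sense()['tcp_pos'][2]; log.append((round(z,2),round(za,2),round(f,1)))
    mx=max(mx,f)
    if r: print('guard'); break
    if not clicked and mx>3.5 and f<mx-2.5 : clicked=True; print('click at',z,mx)
    if clicked and f>13: break
    if not clicked and f>14: print('no click',f); break
    last=f
print(log); print(z,f0,clicked,robot.sense()['time'],F()-f0)
E
```

```text
t 19.4917 tcp [598.11034853 -28.88916023 120.16696716] f0 -0.12350306573373426
click at 19.5 4.99302794285798
[(27.5, np.float64(119.49), 0.1), (27.0, np.float64(118.99), -0.1), (26.5, np.float64(118.5), 0.5), (26.0, np.float64(118.01), 0.2), (25.5, np.float64(117.49), -0.2), (25.0, np.float64(116.99), 0.4), (24.5, np.float64(116.49), 0.0), (24.0, np.float64(115.99), 0.0), (23.5, np.float64(115.51), 0.1), (23.0, np.float64(114.97), 0.1), (22.5, np.float64(114.48), -0.2), (22.0, np.float64(114.02), 0.4), (21.5, np.float64(113.61), 2.2), (21.0, np.float64(113.21), 4.6), (20.5, np.float64(112.72), 5.0), (20.0, np.float64(111.9), 2.6), (19.5, np.float64(111.32), 2.0), (19.2, np.float64(110.91), 0.2), (18.9, np.float64(110.79), 0.2), (18.6, np.float64(110.52), 0.0), (18.3, np.float64(110.3), 0.0), (18.0, np.float64(109.97), 0.2), (17.7, np.float64(109.69), 0.1), (17.4, np.float64(109.4), 0.4), (17.1, np.float64(109.08), 0.5), (16.8, np.float64(108.8), 0.0), (16.5, np.float64(108.47), -0.1), (16.2, np.float64(108.2), 0.1), (15.9, np.float64(107.88), -0.4), (15.6, np.float64(107.59), 0.3), (15.3, np.float64(107.3), 0.3), (15.0, np.float64(107.0), 0.1), (14.7, np.float64(106.71), 0.2), (14.4, np.float64(106.43), 0.4), (14.1, np.float64(106.25), 2.4), (13.9, np.float64(106.2), 5.5), (13.7, np.float64(106.18), 7.1), (13.5, np.float64(106.16), 8.8), (13.4, np.float64(106.15), 9.9), (13.3, np.float64(106.16), 10.4), (13.2, np.float64(106.14), 11.2), (13.1, np.float64(106.13), 12.1), (13.0, np.float64(106.13), 12.9), (12.9, np.float64(106.09), 13.8)]
12.899999999999991 -0.12350306573373426 True 34.8917 13.719171430081968
```

Clicked at about 5 N, and the lid is now bearing on the seal at 13.7 N (about 9 N per mm of command). I'll trim to 15 N, hold and let go.

```bash
python3 - <<'E'
from press import *
f0=-.12; z=12.9
for i in range(2):
    f=F()-f0; dz=(15-f)/9.5
    if abs(dz)>.04: z-=float(np.clip(dz,-.2,.2)); robot.servo_line(W(PX,PY,z),rate=5,until_force=6)
t0=robot.sense()['time']; v=[]
while robot.sense()['time']<t0+.8: v.append(robot.sense()['ft_force'][2]-f0); robot.wait(.02)
print('hold',np.mean(v),np.min(v),np.max(v),robot.sense()['time']-t0)
robot.servo_line(W(PX,PY,z+4),rate=10); robot.wait(.1); print('free F',F()-f0)
robot.servo_line(W(PX,PY,110),rate=120)
robot.goto(W(-60,35,190),down(-1)); robot.wait(.3)
d=robot.snapshot("top");crop(d,230,110,470,340,3,"topc7",1.6)
s=robot.snapshot("scene");crop(s,110,80,370,275,3,"scc7",1.6); print(robot.sense()['time'])
E
```

```text
hold 14.883883776101024 13.891006952863584 16.001980834723188 0.8000000000000043
free F 0.20801694837911838
39.15
```

View pics/topc7.png

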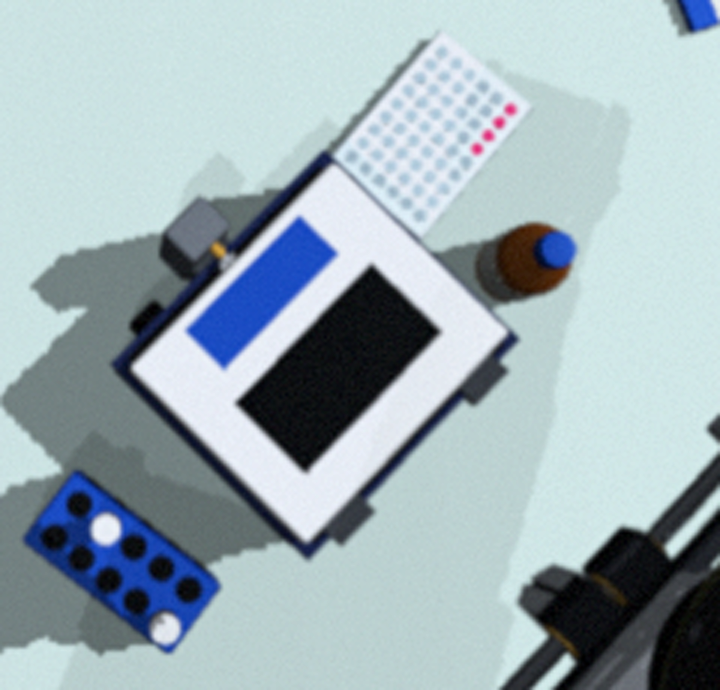

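View pics/scc7.png

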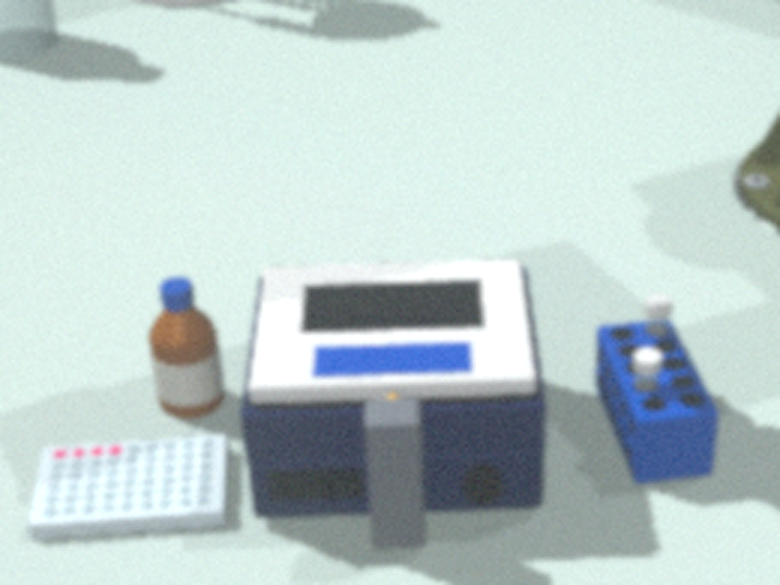

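The lid lies flush: its front edge dropped from row 380 to 390 in the scene crop, and the pad moved down with it. Rack, bottle and plate are at the same pixels as at the start.

```bash
python3 -c "
from rig import robot
robot.close_job();print(robot.sense()['time'])"
```

```text
the job is handed in; nothing more can be done
the job is handed in; nothing more can be done
```

The incubator is shut with its seal bedded, and I handed the job in at about 39 s of the 64 s allowed.

- **Lid push:** I pushed the lid up from about 1.94 rad, stepping in 3 mm moves past upright. I stopped about 0.2 rad past upright, when two camera frames showed it moving by itself, and backed the fingers off at once. The 8 N stop set on every push move never triggered.
- **Fall:** The lid swung down untouched and came to rest on its catch. The pad measured 115 mm above the bench in both views, matching the expected 0.07 rad.
- **Press:** The catch gave way at about 5 N in the averaged readings. I then built the force up on the seal and held for 0.8 s at a mean of 14.9 N, ranging from 13.9 to 16.0 N. The highest press reading was 16 N.
- **Last checks:** The force read zero again after letting go. The last pictures show the lid flush with the catch and staying shut, and the rack, bottle and plate where they began.
- **Disagreements:** The two cameras differed by up to about 7 mm on a front corner of the unit and about 3 mm on the pad, which was harmless here. The 1 to 4 N push on the lid did not show clearly above the roughly 1 N sensor noise, so I judged that stage from position and pictures rather than force.

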